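# Refit the missing locating pin in the mould jig

### The arm

A 6-joint arm with a two-finger parallel gripper is mounted at the origin on a cart in front of the work surface, level with it; the furniture and walls round the work are solid. World frame = base frame: x ahead of the robot, y to its left, z up, the work surface at z = 0. Lengths are in m, angles in rad, forces in N, time in s.
With the tool pointing down it reaches from about 0.325 to 1 m from the base axis. Payload 5.1 kg.
Tool frame: the origin (TCP) lies on the mounting face of the last link; the fingertips stand 173 mm ahead of it and the grasp point (between the pads) lies 155 mm ahead of it (manip.nose_length is the z of the fingertips in the tool frame, in m); z points along the fingers, y is the line along which they close (so a half turn about z gives the same grasp; the last joint's range is limited). The gripper opens to 85 mm and grips with 20 to 120 N. Pads are 22 mm wide; open, the fingers measure 114 mm over their backs; the gripper's body (76 mm by 85 mm) begins 54 mm behind the grasp point. The pads swing forward as they close: fully open they stand 13 mm farther back than shut.
Start: joints at [-1.272, 0.124, 1.65, -0, 1.367, -0.083], TCP at [0.242, -0.603, 0.405] pointing down, gripper open.
Joint ranges: [-2.61, 2.61], [-1.02, 2.33], [0.03, 2.71], [-1.35, 4.49], [0.32, 2.68], [-2.91, 2.91]. Speed limits (rad/s): [2.57, 2.57, 3.14, 3.14, 3.14, 3.14].

### API

Orientations are given as a unit quaternion [w, x, y, z].
In Python, from workcell import readout, optics, ticket, manip gives the robot as it stands.
- The arm moves only by the shell command python3 -m crank 'ROWS'. ROWS is JSON, a list that holds one entry, the list of rows, each a list of 7 numbers: the opening, from 0 (shut) to 1 (fully open), then the shift along the tool's x, y, z in cm, then the turn, a rotation vector about the tool's x, y, z in rad. A call has 1 to 20 rows; each row is the pose to reach, as a shift and turn from the pose commanded when the call began, along the tool's axes at that moment; what a row does not reach only later rows make up. A row lasts 1/10 s, in which the tool goes at most 50 mm and 8.59 degrees, less where a joint would pass 70% of its speed; a pose out of reach is approached as far as the arm can. A call with a gripper value outside its range is refused whole. The fingers move at their own pace and stop on an object; the grip force is fixed at half the most. Time passes only in rows, so rows that repeat a pose let the fingers close. It gives the time, the measured TCP pose, the force, the opening and the grip force at its end, in the units of the state.
- readout.get_state(): the state, without advancing time (a new reading comes with each control period).
- optics.capture(name): name is "scene" or "top"; returns (picture, depth): 420x560x3 uint8, red, green, blue; 420x560 float32, m along the optical axis (not along the pixel's ray), 0 where there is no reading.
- optics.camera_params(name): a dict with "K" (3x3 intrinsics, pixels), "xyz" and "rotation" of the camera in the world. Camera axes: x right, y up, looking along -z (the intrinsics and any distortion apply to the point x, -y, -z); pixel columns grow to the right and rows downward; lengths in m; the calibration is good to about 2 mm. A picture is of the moment at which its call begins. camera_params takes no time and is no camera call.
- ticket.job_done(): hands the job in; it is judged then, once.
Trained networks look in the newest picture that a camera, given by its name, has taken for a name from the list of things; names that differ only in an ending like _2 or _b are one class to them, and where a whole thing is asked for, a point or a joint stands for the part that bears it (a point fixed in the world has none). Each returns a list of dicts, best first, with "score" (0 to 1); they miss things now and then, are a little off and sometimes report something else, mostly with a low value. They report only what shows in the picture. A call takes as long as a camera call. They do not tell look-alikes from the thing itself.
- optics.silhouettes(target, camera): "mask" (420x560 bool, what is visible of it) and "rect" ([left, top, width, height] in pixels, round what is visible of it).
The state is a dict: "time_s": time; "joint_positions": joint angles; "dq": joint speeds; "effort": joint torques, N m; "position": TCP position; "ee_rot": TCP orientation; "contact_force": force on the tool from outside, world axes, zero at the start; "wrist_torque": the same for the moment, N m; "finger_gap": opening from 0.0 (shut) to 1.0 (fully open); "gripper_force": force on a finger pad.
Only numpy, scipy, OpenCV 4.12 (cv2) and the standard library are available. Lean on these libraries where they do the work, as an engineer would, in place of code of your own. Each camera call takes 0.05 s, during which the arm holds its last target. There are 200 camera calls.

### The job

The mould jig on the table lacks one of its two blue-gripped locating pins. Take the blue pin out of the pin rack, feel for the blind hole in the jig's empty socket block, and press the pin straight in until its collar sits flush on the block, then let go of it. Press gently (20 N is plenty), and leave the orange pins and the two loose mould cups where they are.

Things in the scene. Friction and masses are not known exactly. Their poses are not given: they have to be found in the camera images.
- jig: the mould jig: fixed white plate 100 (x) x 250 (y) x 12 mm, origin at the centre of its underside, z up. At its -y end an aluminium block already holds a seated blue-gripped pin (leave it). At its +y end is the empty socket block, aluminium, 70 x 66 mm, flat top face 42 mm above the table, on a dark steel shim; clamped, it does not move
- socket_mark (a point): point fixed in the jig on the empty block's top face, where the hole should be by the drawing. The block was clamped by hand: the true hole centre lies up to 4 mm off along the jig's x and up to 4 mm off along its y, differently each time. Blind vertical round hole, 15 mm wide, 24 mm deep, sharp unchamfered mouth
- slug (a joint): brass ejector slug inside the blind hole, held by friction: 0 m at the start, when its face is 7 mm below the hole's mouth. The pin pushes it down; it gives way under about 8 N, and reads about 0.013 m when the pin is fully home
- pin_grip (a point): the blue pin, half-way up its grip: 50 mm above its tip, 30 mm above its collar's underside. From the tip up: plain steel shank 14 mm dia. x 20 mm, round collar 28 mm dia. x 5 mm, blue flat-sided grip with black ribs, 18 mm thick (pin's x), 28 mm wide (y), 44 mm tall, ending 69 mm above the tip. z points up along the pin. About 80 g
- pin_tip (a point): the blue pin's tip: centre of the shank's lower end, 50 mm below point pin_grip along the pin's z
- rack: fixed grey pin rack 64 (x) x 210 (y) x 30 mm, origin at the centre of its underside. Three loose 18 mm holes in its top, 68 mm apart along y; the pins stand upright in them, collars on its top face, flat grip sides facing the rack's x within 0.15 rad. A pin comes free when lifted over 20 mm. Which hole holds the blue pin varies
- orange_pin_1_grip (a point): an orange-gripped pin in the rack, of the same shape but with a 10 mm shank, for another jig; leave it. Point half-way up its grip, 50 mm above its tip
- orange_pin_2_grip (a point): the other orange-gripped pin, the same; leave it. Point half-way up its grip
- cup_a_mid (a point): a loose steel mould cup, 38 x 64 x 95 mm, standing on its rim; leave it. Point at its centre
- cup_b_mid (a point): another loose mould cup, the same; leave it. Point at its centre
Things that resemble listed ones, but are neither listed nor needed, are in the scene too. There is more than one size of the part that bears pin_grip; the job needs the smallest.

How it is judged:
By the outcome, as a careful person would: the job done as asked, in the order asked, and still so for the second after the job is handed in, with the robot touching nothing.
It also fails if it takes over 72 s, if anything falls off the work surface, if the arm or the gripper's body presses on something with over 40 N, if the wrist force passes 120 N, or if a joint passes its speed limit or range.

## Working session

There is one attempt and no reset: what is moved stays moved. The work goes in short steps, Python scripts to look and compute and a shell command to move; the robot and the scene stay as the last step left them, time stands still between calls to the robot, and variables do not carry over. Pictures are saved under pics/ and viewed, at most 10 in all, crops included, and the job is handed in when it is done.

```bash
ls; mkdir -p pics
cat > h.py <<'E'
import numpy as np, cv2
from workcell import readout, optics, ticket, manip
def cam(n):
    p=optics.camera_params(n); return np.array(p["K"]),np.array(p["xyz"]),np.array(p["rotation"]),p
def world(n,depth):
    K,t,R,_=cam(n)
    if R.size==4:
        from scipy.spatial.transform import Rotation as S; R=S.from_quat(R[[1,2,3,0]]).as_matrix()
    v,u=np.mgrid[:420,:560]
    x=(u-K[0,2])/K[0,0]; y=(v-K[1,2])/K[1,1]
    P=np.stack([x*depth,-y*depth,-depth],-1)
    W=P@R.T+t; W[depth<=0]=np.nan
    return W
def save(name,im): cv2.imwrite('pics/'+name,cv2.cvtColor(im,cv2.COLOR_RGB2BGR))
E
python3 - <<'E'
from h import *
print(readout.get_state())
for n in("scene","top"):
    print(optics.camera_params(n))
    im,d=optics.capture(n); np.savez(n+'.npz',im=im,d=d); save(n+'0.png',im)
    for t in("pin_grip","jig","rack","orange_pin_1_grip"):
        for r in optics.silhouettes(t,n): print(n,t,round(r['score'],2),r['rect'],r['mask'].sum())
E
```

```text
pics
{'time_s': 0.0, 'joint_positions': array([-1.27157734e+00,  1.24523516e-01,  1.65166045e+00, -3.13693436e-05,
        1.36752311e+00, -8.26109557e-02]), 'dq': array([ 2.44004344e-03,  7.94562823e-04, -9.84565414e-05,  8.60460356e-04,
        1.06110689e-03, -1.29110049e-03]), 'effort': array([-2.51447775e-03, -4.23611283e+01, -3.65455270e+01, -3.35783134e-04,
        6.93536305e-03, -6.25438304e-06]), 'position': array([ 0.24209323, -0.60296852,  0.40344874]), 'ee_rot': array([-1.04935522e-03,  9.81829871e-01,  1.89760342e-01, -1.29544743e-04]), 'contact_force': array([-0.08258268, -0.20253498, -0.4939281 ]), 'wrist_torque': array([-0.0332967 , -0.04205663,  0.02587222]), 'gripper_force': 0.0, 'finger_gap': 0.9968738585332593}
{'K': array([[391.02690762,   0.        , 284.13351915],
       [  0.        , 391.02690762, 218.97420187],
       [  0.        ,   0.        ,   1.        ]]), 'xyz': array([-0.12103369,  0.63218057,  0.47981445]), 'rotation': array([-0.36662065, -0.22642231,  0.48917161,  0.75830955])}
scene pin_grip 0.96 [195.3, 266.2, 22.6, 50.7] 868
scene pin_grip 0.87 [235.9, 253.1, 16.0, 24.7] 353
scene pin_grip 0.72 [164.8, 256.1, 23.8, 44.8] 819
scene jig 0.82 [321.1, 199.4, 88.2, 58.4] 2330
scene rack 0.75 [224.9, 249.7, 101.1, 45.9] 2200
scene orange_pin_1_grip 0.86 [265.8, 244.8, 16.7, 24.8] 325
{'K': array([[477.7884217 ,   0.        , 278.11622152],
       [  0.        , 477.7884217 , 210.11548265],
       [  0.        ,   0.        ,   1.        ]]), 'xyz': array([0.30043174, 0.09680618, 1.19058984]), 'rotation': array([-0.69657843, -0.06075036,  0.06457896,  0.71198135])}
top pin_grip 0.66 [154.5, 232.0, 25.9, 17.9] 274
top pin_grip 0.62 [168.2, 164.6, 26.0, 22.7] 508
top pin_grip 0.49 [147.2, 198.7, 22.0, 21.1] 269
top jig 0.68 [311.9, 207.5, 106.6, 49.8] 4028
top rack 0.6 [193.2, 215.1, 91.4, 41.7] 1967
```

View pics/scene0.png

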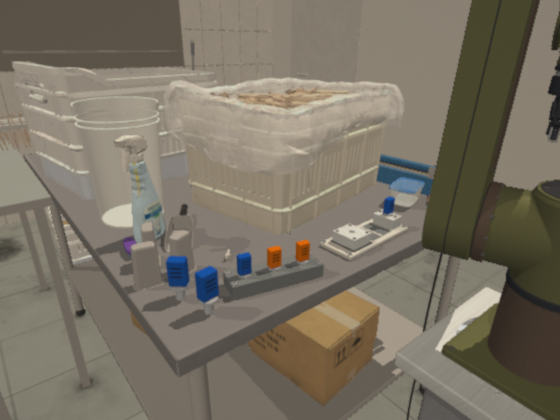

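View pics/top0.png

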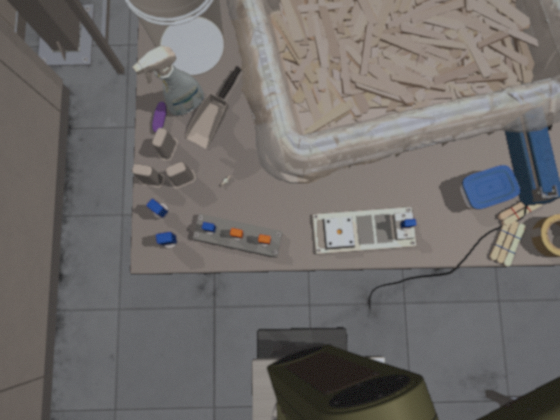

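The scene view shows four blue-gripped things. (178,270) and (207,285) stand free on the table and look bigger. (389,205) is seated in the jig. (244,263) is in the rack, or (208,227) from above, next to the two orange pins. The rack one fits the description. I'll confirm it in a crop and measure.

Run:
```python
from h import *
a=np.load('scene.npz');b=np.load('top.npz')
c1=cv2.resize(a['im'][235:320,155:330],None,fx=4,fy=4,interpolation=cv2.INTER_CUBIC)
c2=cv2.resize(b['im'][195:265,180:430],None,fx=3.2,fy=3.2,interpolation=cv2.INTER_CUBIC)
c=np.zeros((c1.shape[0]+c2.shape[0],800,3),np.uint8);c[:c1.shape[0],:700]=c1;c[c1.shape[0]:,:c2.shape[1]]=c2
save('crop.png',c); print(c.shape)
W=world('top',b['d']);S=world('scene',a['d'])
im=b['im'].astype(int)
def comp(mask,W,name):
    n,l,s,ce=cv2.connectedComponentsWithStats(mask.astype(np.uint8))
    for i in range(1,n):
        if s[i,4]>25:
            p=W[l==i];p=p[~np.isnan(p[:,0])]
            print(name,ce[i].round(1),s[i,4],'med',np.median(p,0).round(4),'min',p.min(0).round(3),'max',p.max(0).round(3))
for n,I,W_ in(('top',b['im'],W),('scene',a['im'],S)):
    hsv=cv2.cvtColor(I,cv2.COLOR_RGB2HSV)
    near=(W_[...,2]>0.015)&(W_[...,2]<0.15)
    comp((hsv[...,0]>108)&(hsv[...,0]<128)&(hsv[...,1]>150)&near,W_,n+' blue')
    comp((hsv[...,0]<14)&(hsv[...,1]>170)&near,W_,n+' orange')
# table z and block top, rack top
for q in((300,240),(340,215),(325,245),(340,231),(222,232),(365,232),(318,217),(250,236)):print(q,W[q[1],q[0]].round(4))
# rack and jig oriented rects by height
for nm,(u0,u1,v0,v1),(z0,z1) in(('rack',(180,290,205,265),(.022,.036)),('blocktop',(312,360,205,260),(.036,.047)),('plate',(305,425,200,262),(.006,.018))):
    w=W[v0:v1,u0:u1].reshape(-1,3);w=w[(w[:,2]>z0)&(w[:,2]<z1)]
    r=cv2.minAreaRect((w[:,:2]*1000).astype(np.float32));print(nm,len(w),r,np.median(w[:,2]))
```

```text
(564, 800, 3)
top blue [156.2 207.5] 146 med [0.5099 0.3735 0.0928] min [0.495 0.358 0.058] max [0.528 0.392 0.099]
top blue [408.4 222.8] 71 med [ 0.4607 -0.2138  0.0916] min [ 0.453 -0.227  0.07 ] max [ 0.468 -0.204  0.096]
top blue [208.2 226.6] 74 med [0.4631 0.2539 0.0797] min [0.455 0.241 0.067] max [0.473 0.266 0.084]
top blue [165.1 238.1] 160 med [0.4376 0.3514 0.0927] min [0.426 0.334 0.066] max [0.45  0.37  0.099]
top orange [236.  232.6] 68 med [0.4476 0.1883 0.0801] min [0.44  0.177 0.075] max [0.457 0.2   0.085]
top orange [264.  238.9] 66 med [0.4318 0.123  0.0798] min [0.425 0.111 0.076] max [0.439 0.135 0.085]
scene orange [301.7 250.6] 204 med [0.4264 0.1329 0.0627] min [0.422 0.115 0.039] max [0.443 0.139 0.082]
scene orange [274.2 257. ] 210 med [0.4421 0.1952 0.0629] min [0.437 0.18  0.038] max [0.456 0.206 0.082]
(300, 240) [ 0.4367  0.0348 -0.    ]
(340, 215) [ 0.4957 -0.0663  0.0135]
(325, 245) [ 0.421  -0.0254  0.0174]
(340, 231) [ 0.4525 -0.0614  0.0361]
(222, 232) [0.4569 0.2265 0.0317]
(365, 232) [ 0.4523 -0.1275  0.0084]
(318, 217) [ 0.4918 -0.0111  0.0138]
(250, 236) [0.4458 0.1583 0.0297]
rack 1867 ((449.3993225097656, 188.56521606445312), (210.58267211914062, 64.76136779785156), 76.59151458740234) 0.03095904888375345
blocktop 752 ((449.9270324707031, -59.0478630065918), (70.82913970947266, 66.98860168457031), 2.4181249141693115) 0.043033446835204825
plate 2586 ((457.1246337890625, -128.3804168701172), (294.0080871582031, 154.02386474609375), 88.76272583007812) 0.013156593193262012
```

View pics/crop.png

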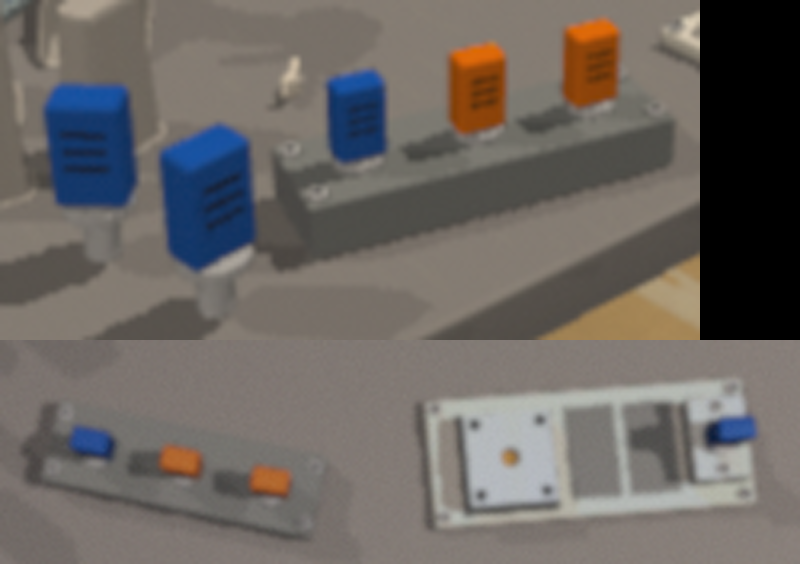

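The crop settles it. The blue pin in the rack (crop 355,115; top 208,227) has a grip the size of the orange ones, with its top at 0.080 m. The two free-standing blue pins are clearly bigger, with tops at 0.093–0.099 m. The socket hole, with brass showing inside, is at top (339.7,231.6). Next I'll compute the pin and hole positions and the approach move.

```bash
cat >> h.py <<'E'
from scipy.spatial.transform import Rotation as S
def Rm(n):
    q=np.array(optics.camera_params(n)["rotation"]); return S.from_quat(q[[1,2,3,0]]).as_matrix()
def plane(n,u,v,z):
    K,t,_,_=cam(n); r=Rm(n)@np.array([(u-K[0,2])/K[0,0],-(v-K[1,2])/K[1,1],-1]); return t+r*(z-t[2])/r[2]
def go(p,yaw=None):
    s=readout.get_state(); q=np.array(s['ee_rot']); R=S.from_quat(q[[1,2,3,0]])
    M=R.as_matrix(); y=np.arctan2(M[1,1],M[0,1])
    if yaw is None: yaw=y
    c,d=np.cos(yaw),np.sin(yaw); T=np.array([[-d,c,0],[c,d,0],[0,0,-1]]).T
    T=np.column_stack([np.cross([c,d,0],[0,0,-1]),[c,d,0],[0,0,-1]])
    print('t',s['time_s'],'pos',s['position'].round(4),'yaw',round(y,3),'F',s['contact_force'].round(1),'gap',round(s['finger_gap'],3))
    print('shift cm',((R.inv().apply(np.array(p)-s['position']))*100).round(2),'turn',(R.inv()*S.from_matrix(T)).as_rotvec().round(3))
E
python3 - <<'E'
from h import *
b=np.load('top.npz');im=b['im']
hsv=cv2.cvtColor(im,cv2.COLOR_RGB2HSV).astype(int)
sub=(im[225:239,333:347].astype(int)); br=(sub[...,0]-sub[...,2]); 
w=np.clip(br-25,0,None); v,u=np.mgrid[225:239,333:347]; uc,vc=(u*w).sum()/w.sum(),(v*w).sum()/w.sum()
print('brass',uc,vc,plane('top',uc,vc,.035),plane('top',uc,vc,.042))
# top face contour centre of blue (z>0.074)
W=world('top',b['d'])
m=(hsv[...,0]>105)&(hsv[...,0]<130)&(hsv[...,1]>120)
mm=np.zeros_like(m);mm[215:238,195:222]=m[215:238,195:222]
mt=mm&(W[...,2]>.074); p=W[mt]; r=cv2.minAreaRect((p[:,:2]*1000).astype(np.float32)); print('pin top',mt.sum(),p.mean(0),r)
gx=[plane('top',uu,vv,.079) for vv,uu in np.argwhere(mm)]; g=np.array(gx); print(g.mean(0),cv2.minAreaRect((g[:,:2]*1000).astype(np.float32)))
print('nose',manip.nose_length)
go([.465,.2545,.34],np.radians(-13.5))
E
```

```text
brass 338.75235531628533 231.3606998654105 [ 0.45180503 -0.05847556  0.035     ] [ 0.45088808 -0.05753494  0.042     ]
pin top 82 [0.46408355 0.25424525 0.07969135] ((464.1858825683594, 254.39378356933594), (27.81871223449707, 16.427536010742188), 73.75896453857422)
[0.46395876 0.25389169 0.079     ] ((464.21514892578125, 253.9473876953125), (28.33237648010254, 16.59673309326172), 88.75658416748047)
nose 0.1734
t 0.5 pos [ 0.2422 -0.6032  0.4047] yaw -1.189 F [-0.4  0.5  0. ] gap 0.997
shift cm [ 52.64 -71.29   6.47] turn [-0.    -0.    -0.953]
```

```bash
R='x'; python3 -m crank '[[[1,52.6,-71.3,6.4,0,0,-0.95],[1,52.6,-71.3,6.4,0,0,-0.95],[1,52.6,-71.3,6.4,0,0,-0.95],[1,52.6,-71.3,6.4,0,0,-0.95],[1,52.6,-71.3,6.4,0,0,-0.95],[1,52.6,-71.3,6.4,0,0,-0.95],[1,52.6,-71.3,6.4,0,0,-0.95],[1,52.6,-71.3,6.4,0,0,-0.95],[1,52.6,-71.3,6.4,0,0,-0.95],[1,52.6,-71.3,6.4,0,0,-0.95],[1,52.6,-71.3,6.4,0,0,-0.95],[1,52.6,-71.3,6.4,0,0,-0.95],[1,52.6,-71.3,6.4,0,0,-0.95],[1,52.6,-71.3,6.4,0,0,-0.95],[1,52.6,-71.3,6.4,0,0,-0.95],[1,52.6,-71.3,6.4,0,0,-0.95],[1,52.6,-71.3,6.4,0,0,-0.95],[1,52.6,-71.3,6.4,0,0,-0.95],[1,52.6,-71.3,6.4,0,0,-0.95],[1,52.6,-71.3,6.4,0,0,-0.95]]]'
python3 - <<'E'
from h import *
go([.4642,.2543,.34],np.radians(-13.8))
go([.4642,.2543,.216],np.radians(-13.8))
im,d=optics.capture('top');c=cv2.resize(im[150:290,120:320],None,fx=4,fy=4,interpolation=cv2.INTER_CUBIC);save('t1.png',c)
E
```

```text
time_s: 2.5
position: [0.4645, 0.255, 0.3405]
ee_rot: [0.0, 0.786, 0.618, -0.001]
contact_force: [-0.8, -1.2, -0.9]
finger_gap: 0.998
gripper_force: 0.0
t 2.5 pos [0.4645 0.255  0.3405] yaw -0.237 F [-0.8 -1.2 -0.9] gap 0.998
shift cm [-0.08 -0.01  0.05] turn [-0.001  0.001  0.004]
t 2.5 pos [0.4645 0.255  0.3405] yaw -0.237 F [-0.8 -1.2 -0.9] gap 0.998
shift cm [-7.000e-02 -1.000e-02  1.245e+01] turn [-0.001  0.001  0.004]
```

```bash
python3 -m crank '[[[1,-0.1,0,4,0,0,0],[1,-0.1,0,8,0,0,0],[1,-0.1,0,11,0,0,0],[1,-0.1,0,12.4,0,0,0],[1,-0.1,0,12.4,0,0,0],[1,-0.1,0,12.4,0,0,0]]]'
python3 - <<'E'
from h import *
go([.4642,.2543,.216],np.radians(-13.8))
im,d=optics.capture('scene');c=cv2.resize(im[170:320,150:350],None,fx=4,fy=4,interpolation=cv2.INTER_CUBIC);save('s1.png',c)
E
```

```text
time_s: 3.15
position: [0.4651, 0.2531, 0.2182]
ee_rot: [0.0, 0.787, 0.617, 0.001]
contact_force: [0.1, 1.0, 0.5]
finger_gap: 0.999
gripper_force: 0.0
t 3.15 pos [0.4651 0.2531 0.2182] yaw -0.24 F [0.1 1.  0.5] gap 0.999
shift cm [ 0.09 -0.11  0.22] turn [ 0.002 -0.001  0.001]
```

View pics/s1.png

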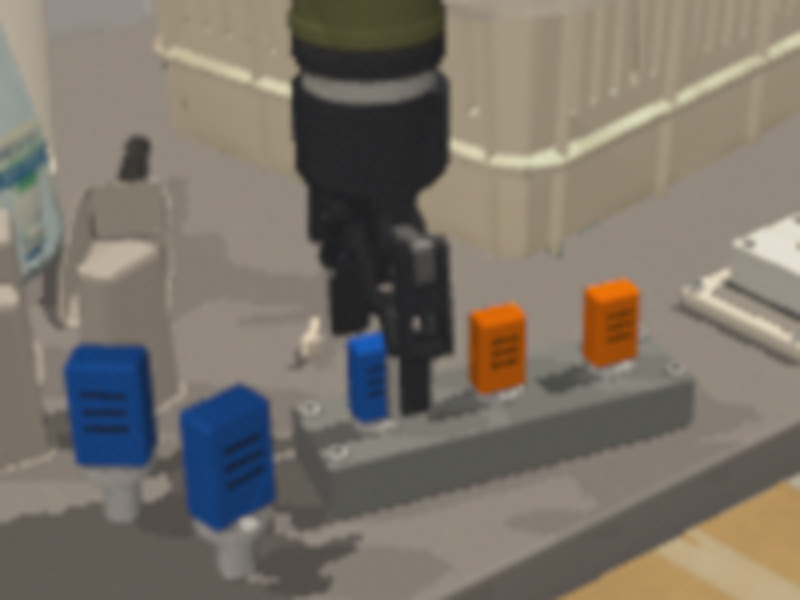

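The crop shows the open fingers straddling the blue rack pin (crop 368,380), clear of the orange ones. Close and lift.

```bash
python3 -m crank '[[[1,0,0,0.2,0,0,0],[0,0,0,0.2,0,0,0],[0,0,0,0.2,0,0,0],[0,0,0,0.2,0,0,0],[0,0,0,0.2,0,0,0],[0,0,0,0.2,0,0,0],[0,0,0,0.2,0,0,0],[0,0,0,0.2,0,0,0],[0,0,0,0.2,0,0,0],[0,0,0,0.2,0,0,0]]]'
python3 -c "
from h import *
for i in range(3): go([.4642,.2543,.216],np.radians(-13.8))"
```

```text
time_s: 4.2
position: [0.4645, 0.2535, 0.2149]
ee_rot: [0.0, 0.786, 0.618, 0.0]
contact_force: [0.1, 0.7, 0.9]
finger_gap: 0.2
gripper_force: 58.6
t 4.2 pos [0.4645 0.2535 0.2149] yaw -0.239 F [0.1 0.7 0.9] gap 0.2
shift cm [ 0.07 -0.05 -0.11] turn [ 0.    -0.     0.002]
t 4.2 pos [0.4645 0.2535 0.2149] yaw -0.239 F [0.1 0.7 0.9] gap 0.2
shift cm [ 0.07 -0.05 -0.11] turn [ 0.    -0.     0.002]
t 4.2 pos [0.4645 0.2535 0.2149] yaw -0.239 F [0.1 0.7 0.9] gap 0.2
shift cm [ 0.07 -0.05 -0.11] turn [ 0.    -0.     0.002]
```

```bash
python3 -m crank '[[[0,0,0,-2,0,0,0],[0,0,0,-4,0,0,0],[0,0,0,-6,0,0,0],[0,0,0,-9,0,0,0],[0,0,0,-11,0,0,0],[0,0,0,-11,0,0,0],[0,0,0,-11,0,0,0]]]'
python3 - <<'E'
from h import *
go([.4509,-.0575,.30])
E
```

```text
time_s: 4.9
position: [0.4641, 0.2534, 0.324]
ee_rot: [-0.0, 0.786, 0.618, -0.0]
contact_force: [0.1, 0.4, -2.0]
finger_gap: 0.203
gripper_force: 59.3
t 4.9 pos [0.4641 0.2534 0.324 ] yaw -0.239 F [ 0.1  0.4 -2. ] gap 0.203
shift cm [-30.52   6.07   2.41] turn [-0.  0.  0.]
```

```bash
python3 -m crank '[[[0,-4,0.8,0,0,0,0],[0,-8,1.6,0,0,0,0],[0,-12,2.4,0,0,0,0],[0,-16,3.2,0,0,0,0],[0,-20,4,0,0,0,0],[0,-24,4.8,0,0,0,0],[0,-28,5.6,0,0,0,0],[0,-30.5,6.1,2,0,0,0],[0,-30.5,6.1,4.5,0,0,0],[0,-30.5,6.1,5.5,0,0,0],[0,-30.5,6.1,5.5,0,0,0],[0,-30.5,6.1,5.5,0,0,0]]]'
python3 - <<'E'
from h import *
go([.4509,-.0575,.262])
im,d=optics.capture('scene');np.savez('s2.npz',im=im,d=d);c=cv2.resize(im[160:270,310:420],None,fx=5.4,fy=5.4,interpolation=cv2.INTER_CUBIC);save('s2.png',c)
E
```

```text
time_s: 6.1
position: [0.4514, -0.0568, 0.2693]
ee_rot: [-0.0, 0.786, 0.618, -0.0]
contact_force: [0.6, 0.0, 0.1]
finger_gap: 0.204
gripper_force: 59.3
t 6.1 pos [ 0.4514 -0.0568  0.2693] yaw -0.238 F [0.6 0.  0.1] gap 0.204
shift cm [-0.08 -0.03  0.73] turn [-0.001 -0.    -0.   ]
```

View pics/s2.png

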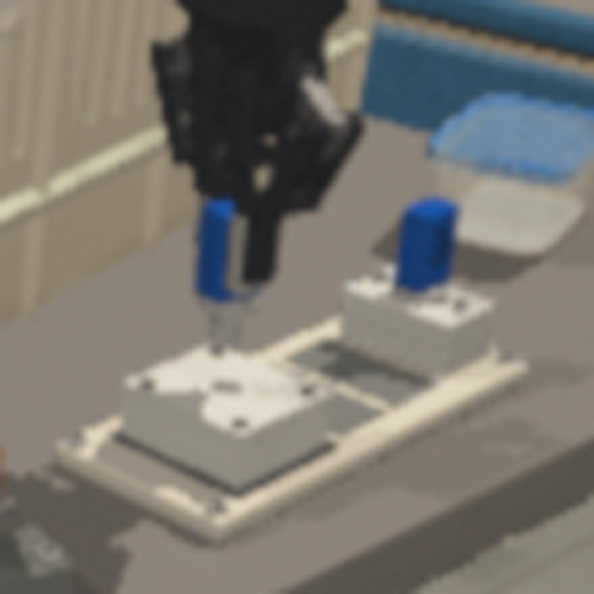

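The crop shows the pin upright in the gripper, its tip near crop (222,345), hovering just above the hole at crop (229,386). Checking the alignment numerically in this view.

Run:
```python
from h import *
a=np.load('s2.npz');im=a['im'];W=world('scene',a['d'])
K,t,_,_=cam('scene');R=Rm('scene')
def proj(p):
    q=R.T@(np.array(p)-t); return K[0,0]*q[0]/-q[2]+K[0,2],K[1,1]*q[1]/q[2]+K[1,2]
g=cv2.cvtColor(im,cv2.COLOR_RGB2GRAY)
print('block/hole gray rows 226-237 cols 342-364');print(g[227:237,343:363])
print('pin rows 212-228, cols 342-362');print(g[212:227,343:363])
hp=plane('scene',352.4,231.5,.042);print('hole scene',hp)
p=readout.get_state()['position']
for dz in(0,.005,.02):print('pred axis at tip+',dz,proj(p-[0,0,.205-dz]))
hsv=cv2.cvtColor(im,cv2.COLOR_RGB2HSV);m=np.zeros(g.shape,bool);m[195:218,343:358]=True
m&=(hsv[...,0]>105)&(hsv[...,0]<130)&(hsv[...,1]>150);print('grip depth pts',m.sum(),np.nanmedian(W[m],0),np.nanmin(W[m],0),np.nanmax(W[m],0))
print(proj([.4509,-.0575,.042]))
```

```text
block/hole gray rows 226-237 cols 342-364
[[213 214 215 216 216 217 217 217 218 218 219 218 218 218 219 218 212 199
  195 193]
 [217 216 216 216 216 216 217 218 219 219 219 219 219 219 220 219 216 208
  199 195]
 [219 218 217 217 216 216 214 215 216 216 217 218 219 219 219 220 219 218
  215 206]
 [219 219 218 217 217 214 199 184 185 189 197 208 218 217 215 216 215 218
  216 211]
 [216 216 210 204 216 207 176 151 151 155 163 184 210 213 207 209 208 212
  209 204]
 [188 187 176 171 188 194 191 179 175 170 171 186 210 213 208 203 203 203
  204 204]
 [151 151 150 149 157 185 213 212 209 206 205 210 217 217 214 210 210 211
  212 209]
 [145 146 146 148 167 202 218 218 219 219 219 219 219 218 218 217 217 217
  217 215]
 [143 144 146 151 180 216 219 219 219 219 219 220 220 220 219 219 219 218
  218 216]
 [140 141 143 149 180 216 219 219 219 218 217 216 217 218 220 220 219 217
  212 199]]
pin rows 212-228, cols 342-362
[[134 133 118  82  54  49  51  57  72  95 106  96  75  65  68  80  95 114
  131 134]
 [134 132 117  83  57  50  53  55  66  86 105 108 100  92  91 104 121 129
  133 134]
 [134 
[... 901 characters left out ...]
 140 148 170 188
  203 212]
 [149 171 191 205 210 189 151 137 171 197 188 182 168 169 185 189 203 212
  213 208]
 [189 204 213 216 217 212 198 191 204 216 216 214 205 206 214 214 213 209
  209 193]]
hole scene [ 0.45079728 -0.05950735  0.042     ]
pred axis at tip+ 0 (np.float64(352.1898216598641), np.float64(223.29007158421544))
pred axis at tip+ 0.005 (np.float64(352.3674843642558), np.float64(221.47035863965067))
pred axis at tip+ 0.02 (np.float64(352.9051033998981), np.float64(215.96378751234386))
grip depth pts 75 [ 0.45287448 -0.04104548  0.11847277] [ 0.44640058 -0.05079099  0.09478802] [ 0.46165199 -0.03772155  0.13694529]
(np.float64(351.828189092714), np.float64(231.7020293485623))
```

Run:
```python
from h import *
go([.4507,-.0582,.250])
print(S.from_quat(np.array(readout.get_state()['ee_rot'])[[1,2,3,0]]).as_matrix().round(3))
```

```text
t 6.15 pos [ 0.4518 -0.0568  0.2702] yaw -0.238 F [ 0.4 -0.2  0.1] gap 0.201
shift cm [-0.16 -0.08  2.02] turn [ 0.001 -0.     0.   ]
[[ 0.236  0.972  0.001]
 [ 0.972 -0.236 -0.   ]
 [ 0.     0.001 -1.   ]]
```

```bash
python3 -m crank '[[[0,-0.15,-0.07,1.5,0,0,0],[0,-0.15,-0.07,1.8,0,0,0],[0,-0.15,-0.07,1.9,0,0,0],[0,-0.15,-0.07,2.0,0,0,0],[0,-0.15,-0.07,2.1,0,0,0],[0,-0.15,-0.07,2.15,0,0,0],[0,-0.15,-0.07,2.2,0,0,0],[0,-0.15,-0.07,2.2,0,0,0]]]'
```

```text
time_s: 6.95
position: [0.4504, -0.0586, 0.2478]
ee_rot: [0.0, 0.786, 0.618, 0.0]
contact_force: [-0.5, 1.0, -1.1]
finger_gap: 0.204
gripper_force: 59.3
```

```bash
python3 -m crank '[[[0,0,0,0.1,0,0,0],[0,0,0,0.1,0,0,0],[0,0,0,0.1,0,0,0]]]'; python3 -c "
from h import *
print(readout.get_state()['wrist_torque'])"
```

```text
time_s: 7.25
position: [0.4505, -0.0586, 0.2468]
ee_rot: [0.0, 0.786, 0.618, 0.0]
contact_force: [0.9, -0.3, -0.5]
finger_gap: 0.203
gripper_force: 59.5
[-0.02339936 -0.03967907 -0.00647338]
```

```bash
python3 -m crank '[[[0,0,0,0.05,0,0,0],[0,0,0,0.1,0,0,0],[0,0,0,0.1,0,0,0],[0,0,0,0.1,0,0,0]]]'; python3 -m crank '[[[0,0,0,0.05,0,0,0],[0,0,0,0.1,0,0,0],[0,0,0,0.1,0,0,0],[0,0,0,0.1,0,0,0]]]';python3 -c "
from h import *
print(readout.get_state()['wrist_torque'])"
```

```text
time_s: 7.65
position: [0.4507, -0.0587, 0.2465]
ee_rot: [0.0, 0.786, 0.618, 0.0]
contact_force: [-1.4, 0.9, 4.9]
finger_gap: 0.207
gripper_force: 60.3
time_s: 8.05
position: [0.4509, -0.0587, 0.2463]
ee_rot: [0.0, 0.786, 0.618, 0.0]
contact_force: [-3.5, 1.2, 10.5]
finger_gap: 0.205
gripper_force: 60.9
[0.21011485 0.81912196 0.03536219]
```

```bash
python3 -m crank '[[[0,0,0.04,-0.05,0,0,0],[0,0,0.08,-0.05,0,0,0],[0,0,0.12,-0.05,0,0,0],[0,0,0.16,-0.05,0,0,0],[0,0,0.2,-0.05,0,0,0]]]'; python3 -m crank '[[[0,0,0.04,0,0,0,0],[0,0,0.08,0,0,0,0],[0,0,0.08,0,0,0,0]]]'
```

```text
time_s: 8.55
position: [0.452, -0.059, 0.2463]
ee_rot: [-0.002, 0.786, 0.618, -0.001]
contact_force: [-9.6, 1.4, 12.3]
finger_gap: 0.201
gripper_force: 61.1
time_s: 8.85
position: [0.4525, -0.059, 0.2462]
ee_rot: [-0.002, 0.786, 0.618, -0.002]
contact_force: [-10.3, 2.3, 13.7]
finger_gap: 0.202
gripper_force: 61.2
```

```bash
python3 -m crank '[[[0,0,0,-0.3,0,0,0],[0,0,0,-0.5,0,0,0],[0,0,0,-0.5,0,0,0],[0,0,0,-0.5,0,0,0]]]'
python3 - <<'E'
from h import *
im,d=optics.capture('scene')
g=cv2.cvtColor(im,cv2.COLOR_RGB2GRAY)
print(g[213:236,343:363])
im,d=optics.capture('top');c=im[190:270,290:400];
save('both.png',np.vstack([cv2.resize(x,(480,300),interpolation=cv2.INTER_CUBIC) for x in(optics.capture('scene')[0][190:240,320:400],im[200:250,300:380])]))
print(readout.get_state()['wrist_torque'],readout.get_state()['position'])
E
```

```text
time_s: 9.25
position: [0.4531, -0.0593, 0.25]
ee_rot: [-0.0, 0.786, 0.618, -0.0]
contact_force: [0.0, -0.6, -0.7]
finger_gap: 0.204
gripper_force: 59.4
[[134 132 116  76  52  49  52  57  73  97 104  81  43  37  36  36  43  86
  123 134]
 [135 131 113  72  51  51  52  57  76 101 104  79  44  36  36  36  46  87
  124 134]
 [135 132 111  69  51  50  52  57  80 105 102  73  42  36  36  35  44  87
  126 134]
 [135 132 113  70  51  49  52  60  82 106 100  67  40  37  37  35  47  92
  130 135]
 [134 133 113  67  51  52  53  61  83 107  99  61  39  36  35  37  52  97
  131 134]
 [135 133 114  65  49  50  52  59  83 108 100  65  45  44  45  55  79 110
  133 134]
 [134 133 113  65  49  52  53  58  81 108 108  91  77  79  88  97 112 126
  133 134]
 [135 133 114  72  55  52  53  56  73  99 112 106  96  95 106 117 129 133
  134 134]
 [135 133 121  95  79  64  61  59  63  81  97  97  99 109 123 127 134 135
  134 136]
 [134 134 126 112 105  98  86  86  87  91  95  98 107 120 133 133 134 135
  140 151]
 [134 134 131 128 128 121 112 111 113 113 112 113 116 121 130 134 139 150
  171 191]
 [136 140 15
[... 384 characters left out ...]
9 219 219 214 198
  189 189]
 [217 217 216 214 196 151 128 128 126 126 162 209 217 213 213 213 209 203
  199 191]
 [191 189 189 187 174 147 131 130 131 132 157 197 207 205 204 204 204 203
  203 202]
 [153 153 153 153 150 143 134 136 139 139 143 167 193 200 203 203 203 204
  204 203]
 [147 147 148 148 147 144 141 144 155 166 164 177 198 202 201 203 204 204
  204 204]
 [147 147 146 148 147 148 147 152 176 203 204 209 215 212 211 211 211 209
  205 204]
 [147 147 147 148 147 147 151 172 205 219 220 220 220 219 219 218 218 216
  212 212]
 [144 146 146 147 147 150 167 201 218 220 220 220 220 221 220 220 220 219
  217 217]]
[-0.02509551  0.02761279 -0.05672928] [ 0.45307731 -0.05925197  0.24997339]
```

View pics/both.png

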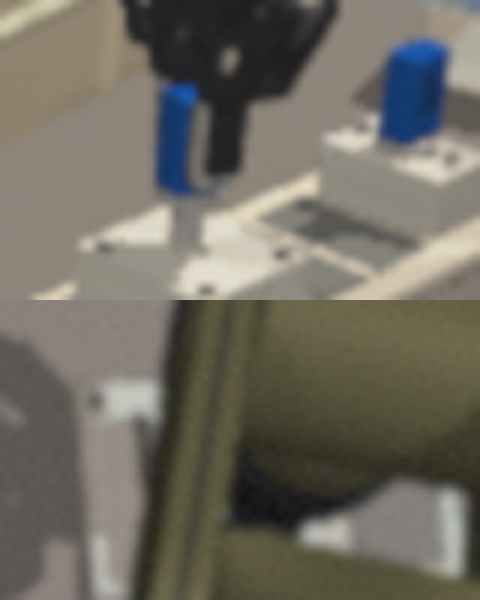

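```bash
python3 -m crank '[[[0,-0.06,-0.17,0.2,0,0,0],[0,-0.06,-0.17,0.3,0,0,0],[0,-0.06,-0.17,0.38,0,0,0],[0,-0.06,-0.17,0.43,0,0,0],[0,-0.06,-0.17,0.43,0,0,0],[0,-0.06,-0.17,0.43,0,0,0]]]';  python3 -c "
from h import *
print(readout.get_state()['wrist_torque'],Rm('scene').round(3))"
```

```text
time_s: 10.0
position: [0.4514, -0.0594, 0.2465]
ee_rot: [-0.0, 0.786, 0.618, -0.0]
contact_force: [-4.1, 0.9, 5.7]
finger_gap: 0.204
gripper_force: 60.2
[0.14067706 0.70440173 0.01585228] [[-0.629  0.335 -0.702]
 [-0.778 -0.253  0.576]
 [ 0.015  0.908  0.419]]
```

```bash
python3 -m crank '[[[0,-0.03,-0.02,-0.02,0,0,0],[0,-0.06,-0.04,-0.02,0,0,0],[0,-0.09,-0.06,-0.02,0,0,0],[0,-0.12,-0.1,-0.02,0,0,0],[0,-0.12,-0.1,-0.02,0,0,0]]]'; python3 -m crank '[[[0,0.04,-0.02,0,0,0,0],[0,0.08,-0.04,0,0,0,0],[0,0.12,-0.04,0,0,0,0],[0,0.16,-0.04,0,0,0,0],[0,0.16,-0.04,0,0,0,0]]]'
```

```text
time_s: 10.5
position: [0.4505, -0.0603, 0.2465]
ee_rot: [0.001, 0.786, 0.618, 0.001]
contact_force: [0.7, 3.3, 4.2]
finger_gap: 0.201
gripper_force: 60.0
time_s: 11.0
position: [0.4504, -0.0591, 0.2465]
ee_rot: [0.001, 0.786, 0.618, -0.0]
contact_force: [2.2, -2.3, 3.8]
finger_gap: 0.205
gripper_force: 60.0
```

```bash
python3 -m crank '[[[0,-0.01,-0.06,0,0,0,0],[0,-0.02,-0.13,0,0,0,0],[0,-0.045,-0.085,0,0,0,0],[0,-0.07,-0.04,0,0,0,0],[0,-0.09,0.01,0,0,0,0],[0,-0.11,0.05,0,0,0,0],[0,-0.13,0.1,0,0,0,0],[0,-0.15,0.14,0,0,0,0],[0,-0.17,0.19,0,0,0,0],[0,-0.19,0.23,0,0,0,0],[0,-0.22,0.28,0,0,0,0],[0,-0.24,0.32,0,0,0,0]]]'
```

```text
time_s: 12.2
position: [0.4515, -0.0611, 0.2451]
ee_rot: [-0.003, 0.786, 0.618, -0.001]
contact_force: [-6.5, 5.3, 1.8]
finger_gap: 0.204
gripper_force: 59.8
```

```bash
python3 -m crank '[[[0,0.03,-0.06,0,0,0,0],[0,0.06,-0.12,0.05,0,0,0],[0,0.08,-0.15,0.1,0,0,0],[0,0.08,-0.15,0.15,0,0,0],[0,0.08,-0.15,0.15,0,0,0]]]'
```

```text
time_s: 12.7
position: [0.4508, -0.0605, 0.2444]
ee_rot: [-0.001, 0.786, 0.618, -0.001]
contact_force: [-5.1, 1.8, 1.9]
finger_gap: 0.203
gripper_force: 60.0
```

```bash
python3 -m crank '[[[0,0.01,-0.05,0.05,0,0,0],[0,0.01,-0.09,0.1,0,0,0],[0,0.01,-0.09,0.15,0,0,0],[0,0.01,-0.09,0.2,0,0,0],[0,0.01,-0.09,0.2,0,0,0]]]'
```

```text
time_s: 13.2
position: [0.4503, -0.0603, 0.2424]
ee_rot: [-0.0, 0.786, 0.618, -0.0]
contact_force: [-6.0, 0.4, 2.8]
finger_gap: 0.202
gripper_force: 60.0
```

```bash
python3 -m crank '[[[0,-0.01,-0.06,0.05,0,0,0],[0,-0.02,-0.1,0.1,0,0,0],[0,-0.02,-0.1,0.2,0,0,0],[0,-0.02,-0.1,0.25,0,0,0],[0,-0.02,-0.1,0.25,0,0,0]]]'; python3 -c "
from h import *
print(readout.get_state()['wrist_torque'])"
```

```text
time_s: 13.7
position: [0.4496, -0.0603, 0.2401]
ee_rot: [0.0, 0.786, 0.618, 0.0]
contact_force: [-1.1, 0.2, 0.2]
finger_gap: 0.203
gripper_force: 59.6
[ 0.28482485  0.28407474 -0.00495911]
```

```bash
python3 -m crank '[[[0,0,0,0.1,0,0,0],[0,0,0,0.2,0,0,0],[0,0,0,0.3,0,0,0],[0,0,0,0.4,0,0,0],[0,0,0,0.5,0,0,0],[0,0,0,0.6,0,0,0],[0,0,0,0.6,0,0,0]]]'
```

```text
time_s: 14.4
position: [0.4499, -0.0604, 0.2356]
ee_rot: [-0.0, 0.786, 0.618, -0.0]
contact_force: [-6.3, 2.2, 8.5]
finger_gap: 0.2
gripper_force: 61.0
```

```bash
python3 -m crank '[[[0,0.01,-0.04,0.1,0,0,0],[0,0.01,-0.08,0.2,0,0,0],[0,0.01,-0.08,0.3,0,0,0],[0,0.01,-0.08,0.4,0,0,0],[0,0.01,-0.08,0.5,0,0,0],[0,0.01,-0.08,0.6,0,0,0],[0,0.01,-0.08,0.6,0,0,0]]]'
```

```text
time_s: 15.1
position: [0.4496, -0.0602, 0.2299]
ee_rot: [0.001, 0.786, 0.618, 0.0]
contact_force: [-4.0, 1.1, 9.3]
finger_gap: 0.203
gripper_force: 61.1
```

```bash
python3 -m crank '[[[0,0.01,-0.04,0.1,0,0,0],[0,0.01,-0.04,0.2,0,0,0],[0,0.01,-0.04,0.28,0,0,0],[0,0.01,-0.04,0.34,0,0,0],[0,0.01,-0.04,0.38,0,0,0],[0,0.01,-0.04,0.38,0,0,0]]]'
```

```text
time_s: 15.7
position: [0.4495, -0.0602, 0.2267]
ee_rot: [0.001, 0.786, 0.618, 0.001]
contact_force: [-5.3, 1.4, 12.0]
finger_gap: 0.207
gripper_force: 61.5
```

```bash
python3 -m crank '[[[0,0,0,0.05,0,0,0],[0,0,0,0.08,0,0,0],[0,0,0,0.1,0,0,0],[0,0,0,0.1,0,0,0],[0,0,0,0.1,0,0,0]]]'
```

```text
time_s: 16.2
position: [0.4496, -0.0602, 0.2266]
ee_rot: [0.001, 0.786, 0.618, 0.0]
contact_force: [-8.8, 3.2, 18.9]
finger_gap: 0.205
gripper_force: 62.3
```

```bash
python3 -m crank '[[[0,0,-0.03,-0.1,0,0,0],[0,0,-0.05,-0.2,0,0,0],[0,0,-0.05,-0.25,0,0,0],[0,0,-0.05,-0.25,0,0,0]]]'
```

```text
time_s: 16.6
position: [0.4488, -0.06, 0.2268]
ee_rot: [0.002, 0.786, 0.618, 0.001]
contact_force: [1.1, -0.9, 3.6]
finger_gap: 0.203
gripper_force: 60.1
```

```bash
python3 -m crank '[[[1,0,0,0,0,0,0],[1,0,0,0,0,0,0],[1,0,0,0,0,0,0],[1,0,0,0,0,0,0],[1,0,0,0,0,0,0],[1,0,0,0,0,0,0],[1,0,0,0,0,0,0],[1,0,0,0,0,0,0],[1,0,0,0,0,0,0],[1,0,0,0,0,0,0]]]'; python3 -m crank '[[[1,0,0,-1,0,0,0],[1,0,0,-3,0,0,0],[1,0,0,-6,0,0,0],[1,0,0,-10,0,0,0],[1,0,0,-14,0,0,0],[1,0,0,-14,0,0,0]]]'
python3 - <<'E'
from h import *
im,d=optics.capture('scene');save('end.png',cv2.resize(im[160:270,310:420],None,fx=5.4,fy=5.4,interpolation=cv2.INTER_CUBIC))
W=world('scene',d);hsv=cv2.cvtColor(im,cv2.COLOR_RGB2HSV)
m=(hsv[...,0]>105)&(hsv[...,0]<130)&(hsv[...,1]>150)
for a,b in((335,365),(380,400)):
    q=m.copy();q[:,:a]=0;q[:,b:]=0;q[:180]=0;q[260:]=0;p=W[q];print(q.sum(),np.nanmedian(p,0),np.nanmax(p,0),np.nanmin(p,0))
E
```

```text
time_s: 17.6
position: [0.4479, -0.0597, 0.2258]
ee_rot: [0.0, 0.786, 0.618, 0.0]
contact_force: [-0.1, 0.2, -1.1]
finger_gap: 1.002
gripper_force: 0.0
time_s: 18.2
position: [0.4494, -0.0601, 0.3738]
ee_rot: [0.005, 0.786, 0.618, 0.004]
contact_force: [0.6, 0.1, 0.1]
finger_gap: 1.002
gripper_force: 0.0
167 [ 0.44477359 -0.04892152  0.07653159] [ 0.45884102 -0.04085351  0.09409476] [ 0.44008666 -0.06535675  0.05221587]
126 [ 0.45722285 -0.2062608   0.0745605 ] [ 0.46978427 -0.20006937  0.09495587] [ 0.45154107 -0.2238125   0.05302543]
```

View pics/end.png

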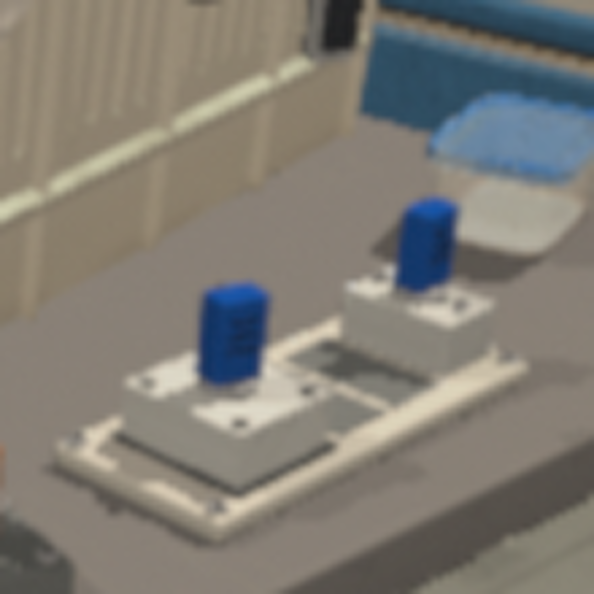

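The pin stands upright in the socket block at crop (234,335). Its top is at 0.094 m, the same height as the already seated pin at 0.095 m, and the gripper is clear. Handing in.

```bash
python3 -c "
from h import *
print(ticket.job_done())"
```

```text
the job is handed in; nothing more can be done
None
```

The blue pin from the rack is pressed fully into the socket block and released, with its top within 1 mm of the already seated pin's height; the press peaked at about 19 N vertically and the job was handed in at about 18 s.

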